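# Set the portion stop and feed the bread up to it

### The job

Get the bread portioner ready for the yellow portion: use the fingertips to push the sliding stop along its notched rail until it clicks into the notch at the yellow clip, then push the bread stick along its trough until its cut end rests against the stop, gently enough not to knock the stop out of its notch. Only push the bread, do not lift it; keep off the raised knife, leave the other things on the counter where they are, and finish clear of everything.

Things in the scene. Friction and masses are not known exactly. Their poses are not given: they have to be found in the camera images.
- portioner: Bread portioner, fixed to the counter: white board 200 x 600 x 18 mm with a steel V trough, a notched rail, a sliding stop and a parked knife. Origin: on the work surface, on the trough's centre line, half way along. +y = feed direction, along trough and rail. Board spans x -0.075 to 0.125; trough y -0.30 to 0.30, V bottom 22 mm above the work surface, walls inside at x +-33 mm, tops 48 mm high.
- notched_rail: Steel rail on the +x side of the trough, 18 mm wide, parallel to it, fixed to the board. Origin: at x = 0.070, y = 0, z = 0.018 of the portioner, axes as the portioner's. The rail runs from y = 0.07 to 0.294, its top 30 mm above the work surface, with four round-lipped notches 16 mm wide centred at y = 0.118, 0.153, 0.223 and 0.258.
- stop (a joint): Slide of the portion stop in m, + = portioner's +y (away from the knife), travel -0.088 to 0.084; at 0 its centre is at y = 0.188. Notches at -0.070, -0.035, 0.035, 0.070; it starts on the flat between the middle two. On the flat it slides with 1 to 2 N and stays put; about 5 mm from a notch's centre a sprung ball pulls it in (the push dips to nothing); about 10 N pushes it out again.
- stop_tab (a point): Centre of the top edge of the stop's upright black finger tab, 108 mm above the work surface. The tab is 30 mm wide across the rail, 12 mm thick along it (faces 6 mm either side of this point) and stands free from 56 to 108 mm above the work surface on a black carriage 40 mm (across) x 36 mm (along). Push it either way along the rail, from the matching side.
- stop_pointer (a point): Tip of the stop's white pointer, on the far side of the carriage, level with the tab's centre along the rail. It lines up with a clip's centre line when the stop sits in that clip's notch.
- stop_face (a point): Point on the knife side of the stop's steel plate where the bread's cut end comes to rest: on the trough's centre line, at the bread's axis height, 18 mm from the tab's centre along -y. The plate is 4 mm thick, reaches 28 mm either side across the trough and 44 to 94 mm above the work surface; an arm of it joins the carriage. Axes as the portioner's.
- clip_yellow: The yellow push-fit plastic clip, 20 x 14 x 8 mm, with a thin dark centre line, on the far edge of the board at one of the four notches (which colour is at which notch changes). Origin: centre of its underside, 18 mm above the work surface, on the notch's centre line; y axis along the rail. The portion wanted.
- clip_red: The red push-fit plastic clip, 20 x 14 x 8 mm, with a thin dark centre line, on the far edge of the board at one of the four notches (which colour is at which notch changes). Origin: centre of its underside, 18 mm above the work surface, on the notch's centre line; y axis along the rail.
- clip_green: The green push-fit plastic clip, 20 x 14 x 8 mm, with a thin dark centre line, on the far edge of the board at one of the four notches (which colour is at which notch changes). Origin: centre of its underside, 18 mm above the work surface, on the notch's centre line; y axis along the rail.
- clip_blue: The blue push-fit plastic clip, 20 x 14 x 8 mm, with a thin dark centre line, on the far edge of the board at one of the four notches (which colour is at which notch changes). Origin: centre of its underside, 18 mm above the work surface, on the notch's centre line; y axis along the rail.
- bread: Crusty bread stick, stiff, 56 mm in diameter and 270 mm long, about 0.3 kg, lying in the V trough on the -y side of the knife's slit, which it crosses freely; slides with about 1 to 4 N. Origin: on its axis, half way along, 54 mm above the work surface; +y = towards its cut end.
- bread_head (a point): Centre of the bread's flat cut end, on its axis.
- bread_tail (a point): Tip of the bread's rounded tail, on its axis, 54 mm above the work surface: push here, along the trough.
- knife: The knife, parked: bracket at the far edge of the board, its arm fixed, raised and leaning away to the portioner's +x at 35 degrees above level, some 310 mm long with a black handle, top about 270 mm above the work surface. Do not touch. Origin: foot of its bracket on the board, at x = 0.098, y = 0.04 of the portioner.
- sauce_bottle: Red sauce bottle, 60 mm in diameter, 170 mm tall, standing beyond the portioner; loose, leave alone. Origin: centre of its underside.
- flour_shaker: Steel flour shaker, 68 mm in diameter, 98 mm tall, standing beside a cake tray; loose, leave alone. Origin: centre of its underside.
- turner: Griddle turner with a wooden handle, 280 mm long, lying on the robot's side of the portioner; loose, leave alone. Origin: centre of its underside; its x axis points along it to the blade.

How it is judged:
On the way, in this order (a step that is already met when the one before it is completed fails the run):
1. the stop is seated in the notch at the yellow clip, before the bread has been fed up to it (y of stop_pointer in the frame of clip_yellow between -0.0025 and 0.0025 m and velocity of joint stop between -0.005 and 0.005 m/s and y of bread_head in the frame of stop_face below -0.01 m), for 0.3 s.
2. the bread has been pushed up against the stop while the stop stays in the notch (y of stop_pointer in the frame of clip_yellow between -0.0025 and 0.0025 m and y of bread_head in the frame of stop_face between -0.005 and 0.003 m and x of bread_head in the frame of stop_face between -0.012 and 0.012 m), for 0.2 s.
At the end, for the whole second after the job is handed in: The stop's pointer is within 2.5 mm of the yellow clip's centre line, in the notch; the bread lies at rest in the trough, never lifted, its cut end against the stop plate (within 5 mm); the knife was not touched and the other loose things not moved by more than 20 mm (all of step 2 and height (world z) of each of bread_head, bread_tail below 0.064 m and linear speed of bread below 0.01 m/s and velocity of joint stop between -0.005 and 0.005 m/s).
It fails at once if an end of the bread is lifted 20 mm out of the trough (height (world z) of any of bread_head, bread_tail above 0.0743 m).
It fails at once if the knife is touched (contact force between any of the arm, the fingers and knife above 2 N).
It fails at once if the sauce bottle is disturbed (distance of sauce_bottle from where it was at the start of the episode above 0.02 m or angle between sauce_bottle's own z axis and vertical above 0.3 rad).
It fails at once if the flour shaker is disturbed (distance of flour_shaker from where it was at the start of the episode above 0.02 m or angle between flour_shaker's own z axis and vertical above 0.3 rad).
It fails at once if the turner is disturbed (distance of turner from where it was at the start of the episode above 0.02 m).
It also fails if it takes over 64 s, if anything falls off the work surface, if the arm or the gripper's body presses on something with over 40 N, if the wrist force passes 120 N, or if a joint passes its speed limit or range.

### The arm

A 7-joint arm with a two-finger parallel gripper is mounted at the origin on the work surface. World frame = base frame: x ahead of the robot, y to its left, z up, the work surface at z = 0. Lengths are in m, angles in rad, forces in N, time in s.
With the tool pointing down it reaches from about 0.35 to 0.9 m from the base axis. Payload 7.2 kg.
Tool frame: the origin (TCP) lies between the finger pads; the fingertips stand 8 mm ahead of it and the grasp point (between the pads) lies 11 mm behind it; z points along the fingers, x is the direction in which the jaws open and shut, and the axes are right-handed (so a half turn about z gives the same grasp; the last joint's range is limited). The gripper opens to 88 mm and grips with 3 to 60 N. Pads are 20 mm wide; open, the fingers measure 115 mm over their backs; the gripper's body (75 mm by 178 mm) begins 61 mm behind the grasp point.
Start: joints at [-1.171, 0.411, -0.013, 1.596, 0.006, 1.134, -0.082], TCP at [0.282, 0.558, 0.231] pointing down, gripper open.
Joint ranges: [-2.95, 2.95], [-0.29, 1.99], [-1.47, 1.44], [0.14, 2.54], [-1.03, 4.17], [0.13, 1.85], [-2.86, 2.86]. Speed limits (rad/s): [2.39, 2.39, 3.01, 3.01, 3.14, 3.14, 3.14].

### API

Orientations are given as a 3x3 rotation matrix whose columns are the frame's x, y, z axes.
In Python, from workcell import manip, get_image, camera_params, order, find_in, outline_of gives the robot as it stands.
- The arm moves only by the tool servo_tool, never from a script. Its argument "rows" is text: rows parted by semicolons, each of 7 numbers parted by spaces: the turn, a rotation vector about the tool's x, y, z in degrees, then the shift along the tool's x, y, z in mm, then the closure, from 0 (fully open) to 1 (shut). In form: rx ry rz tx ty tz hand; .... A call has 1 to 12 rows; each row is the pose to reach, as a shift and turn from the pose commanded when the call began, along the tool's axes at that moment; what a row does not reach only later rows make up. A row lasts 1/12 s, in which the tool goes at most 41.7 mm and 7.16 degrees, less where a joint would pass 70% of its speed; a pose out of reach is approached as far as the arm can. A call with a gripper value outside its range is refused whole. The fingers move at their own pace and stop on an object; "grip_force" is the grip in N (left out, the last holds). Time passes only in rows, so rows that repeat a pose let the fingers close. It gives the time, the measured TCP pose, the force and the opening at its end, in the units of the state.
- manip.observe(): the state, without advancing time (a new reading comes with each control period).
- get_image(name): name is "scene" or "side" or "wrist"; returns (picture, depth): 384x512x3 uint8, red, green, blue; 384x512 float32, m along the optical axis (not along the pixel's ray), 0 where there is no reading.
- camera_params(name): a dict with "K" (3x3 intrinsics, pixels), "extrinsics" (4x4, takes a point from camera to world coordinates). Camera axes: x right, y up, looking along -z (the intrinsics and any distortion apply to the point x, -y, -z); pixel columns grow to the right and rows downward; lengths in m; the calibration is good to about 2 mm. A picture is of the moment at which its call begins: read the wrist's pose just before it. camera_params takes no time and is no camera call; for the wrist camera it gives the pose at the moment of the call.
- order.close_job(): hands the job in, once; it reports no verdict.
Trained networks look in the newest picture that a camera, given by its name, has taken for a name from the list of things; names that differ only in an ending like _2 or _b are one class to them, and where a whole thing is asked for, a point or a joint stands for the part that bears it (a point fixed in the world has none). Each returns a list of dicts, best first, with "conf" (0 to 1); they miss things now and then, are a little off and sometimes report something else, mostly with a low value. They report only what shows in the picture. A call takes as long as a camera call.
- find_in(target, camera): "point" ([x, y, z] in m, in world coordinates, good to about 4 mm: the middle of the surface that is visible of it).
- outline_of(target, camera): "mask" (384x512 bool, what is visible of it).
The state is a dict: "clock": time; "q": joint angles; "dq": joint speeds; "joint_efforts": joint torques, N m; "tcp_pos": TCP position; "tcp_rot": TCP orientation; "force": force on the tool from outside, world axes, zero at the start; "moment": the same for the moment, N m; "opening": finger opening in m.
Only numpy, scipy, OpenCV 4.12 (cv2) and the standard library are available. Lean on these libraries where they do the work, as an engineer would, in place of code of your own. Each camera call takes 0.05 s, during which the arm holds its last target.

## Working session

There is one attempt and no reset: what is moved stays moved. The work goes in short steps, Python scripts to look and compute and a tool call to move; the robot and the scene stay as the last step left them, time stands still between calls to the robot, and variables do not carry over. Pictures are saved under pics/ and viewed, and the job is handed in when it is done.

Besides the shell and the picture viewer there is one more tool, called after "Request:" by a JSON object that holds its "method" and its "body", one argument or row to a line. servo_tool: Moves the arm, as the interface text tells. Its arguments: {"type":"object","properties":{"rows":{"type":"string"},"grip_force":{"type":"number"}},"required":["rows"]}

```bash
mkdir -p pics; cat > h.py <<'E'
import numpy as np, cv2
from workcell import manip, get_image, camera_params, order, find_in, outline_of
def save(n,img): cv2.imwrite('pics/'+n+'.png', img[:,:,::-1])
def backproj(cam,mask,depth):
    p=camera_params(cam);K=np.array(p['K']);E=np.array(p['extrinsics'])
    v,u=np.nonzero(mask&(depth>0));d=depth[v,u]
    P=np.stack([(u-K[0,2])/K[0,0]*d,-(v-K[1,2])/K[1,1]*d,-d,np.ones_like(d)])
    return (E@P)[:3].T,u,v
E
python3 - <<'E'
from h import *
np.set_printoptions(precision=4,suppress=True)
s=manip.observe();print(s['clock'],s['tcp_pos'],s['tcp_rot'],s['force'],s['opening'])
for c in ['scene','side','wrist']:
    im,d=get_image(c);save(c+'0',im);np.savez(c+'0.npz',im=im,d=d)
    if c!='wrist':
        for t in ['clip_yellow','clip_red','clip_green','clip_blue','stop_tab','bread','sauce_bottle','flour_shaker','turner','knife','portioner','stop_pointer','bread_tail','bread_head']:
            print(c,t,[(np.round(r['point'],4),round(r['conf'],2)) for r in find_in(t,c)[:2]])
print(manip.observe()['clock'])
E
```

```text
0.0 [0.2817 0.5574 0.2298] [[ 0.4509  0.8926 -0.0006]
 [ 0.8926 -0.4509 -0.0015]
 [-0.0016  0.0002 -1.    ]] [ 0.6233  0.7747 -0.5875] 0.08797886165702586
scene clip_yellow [(array([0.645 , 0.1121, 0.0276]), 0.51)]
scene clip_red []
scene clip_green [(array([0.6459, 0.2174, 0.024 ]), 0.54)]
scene clip_blue []
scene stop_tab [(array([0.5868, 0.1456, 0.0659]), 0.97)]
scene bread [(array([ 0.552 , -0.2047,  0.0716]), 0.88)]
scene sauce_bottle [(array([ 0.7566, -0.1758,  0.0909]), 0.81), (array([0.6382, 0.1861, 0.0272]), 0.74)]
scene flour_shaker [(array([0.3025, 0.4653, 0.0575]), 0.9)]
scene turner [(array([ 0.2425, -0.2609,  0.0037]), 0.97)]
scene knife [(array([0.7413, 0.0057, 0.1857]), 0.71), (array([0.5848, 0.1426, 0.0669]), 0.28)]
scene portioner [(array([ 0.5897, -0.0118,  0.0213]), 0.95)]
scene stop_pointer [(array([0.5858, 0.1506, 0.0663]), 0.73)]
scene bread_tail [(array([ 0.5495, -0.2049,  0.0746]), 0.57)]
scene bread_head [(array([ 0.552 , -0.2037,  0.0719]), 0.78), (array([0.7441, 0.0039, 0.1851]), 0.74)]
side clip_yellow [(array([0.56  , 0.1421, 0.0798]), 0.25)]
side clip_red []
side clip_green [(array([0.5609, 0.1435, 0.074 ]), 0.36)]
side clip_blue [(array([0.2863, 0.4478, 0.064 ]), 0.31)]
side stop_tab [(array([0.5637, 0.1447, 0.0789]), 0.84)]
side bread [(array([ 0.5313, -0.2177,  0.0751]), 0.87)]
side sauce_bottle [(array([ 0.7246, -0.1981,  0.1087]), 0.87)]
side flour_shaker [(array([0.2845, 0.448 , 0.0673]), 0.73), (array([0.5634, 0.1441, 0.0755]), 0.41)]
side turner [(array([ 0.2358, -0.2607,  0.0034]), 0.94)]
side knife [(array([0.7125, 0.0078, 0.1598]), 0.93)]
side portioner [(array([ 0.5748, -0.0284,  0.0205]), 0.89), (array([0.5879, 0.1068, 0.0273]), 0.19)]
side stop_pointer [(array([0.5588, 0.1409, 0.0781]), 0.89)]
side bread_tail [(array([ 0.2366, -0.2616,  0.0004]), 0.74), (array([ 0.5281, -0.2211,  0.0804]), 0.55)]
side bread_head [(array([ 0.5263, -0.2252,  0.08  ]), 0.71)]
1.55
```

View pics/scene0.png

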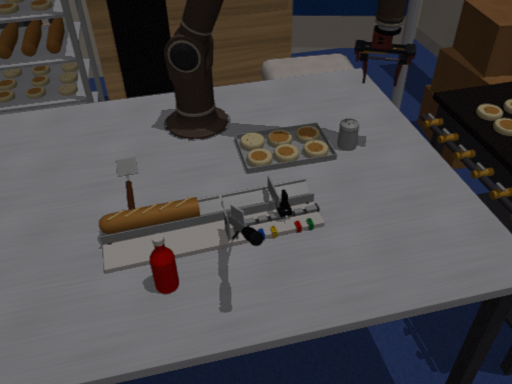

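View pics/side0.png

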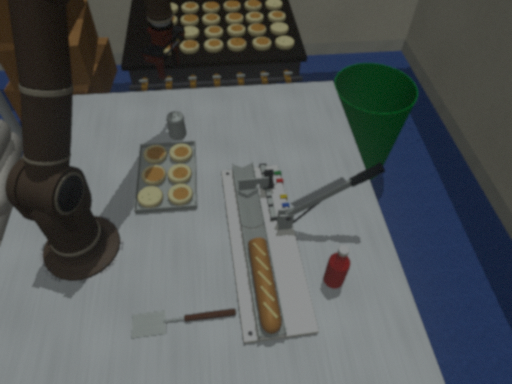

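View pics/wrist0.png

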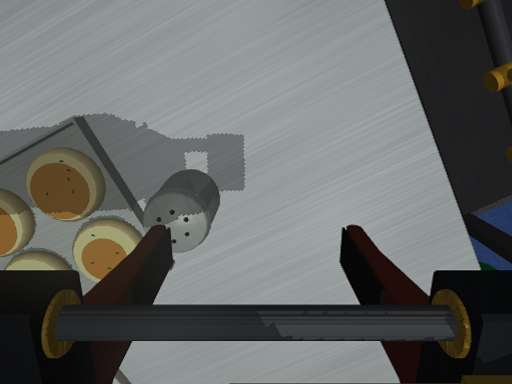

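The clips read blue, yellow, red, green from the knife outwards: yellow is at (274,231) in the scene view. So yellow is at notch y=0.153 and the stop must go 35 mm towards -y. Next I fit the portioner pose.

```bash
python3 - <<'E'
from h import *
np.set_printoptions(precision=4,suppress=True)
for c,(v0,v1,u0,u1) in {'scene':(212,245,252,325),'side':(160,215,262,295)}.items():
    z=np.load(c+'0.npz');im=z['im'];d=z['d']
    hsv=cv2.cvtColor(im,cv2.COLOR_RGB2HSV)
    roi=np.zeros(d.shape,bool);roi[v0:v1,u0:u1]=1
    sat=(hsv[...,1]>120)&(hsv[...,2]>60)&roi
    H=hsv[...,0]
    for n,m in dict(blue=(H>105)&(H<135),yellow=(H>18)&(H<36),red=(H<10)|(H>170),green=(H>45)&(H<85)).items():
        m=m&sat
        P,u,v=backproj(c,m,d)
        if len(P): print(c,n,len(P),u.mean().round(1),v.mean().round(1),np.median(P,0),P.max(0))
    cam=camera_params(c);print(np.array(cam['extrinsics'])[:3,3],np.array(cam['K'])[0,0])
    for t,i in [('portioner',0)]:
        pass
    crop=im[130:270,90:330] if c=='scene' else im[150:345,210:330]
    cv2.imwrite(f'pics/{c}crop.png',cv2.resize(crop,None,fx=3.3 if c=='scene' else 3,fy=3.3 if c=='scene' else 3,interpolation=cv2.INTER_CUBIC)[:,:,::-1])
    # bread and stop by geometry
    P,u,v=backproj(c,d>0,d)
    A=P[(hsv[v,u,1]>110)&(P[:,2]>.035)&(P[:,2]<.1)&(P[:,0]>.45)&(P[:,0]<.65)&(P[:,1]<0.08)&(P[:,1]>-.45)]
    print('bread',len(A),A.min(0),A.max(0))
    top=A[A[:,2]>.07]
    l=cv2.fitLine(top[:,:2].astype(np.float32),cv2.DIST_HUBER,0,.001,.001).ravel();print(l)
    T=P[(P[:,2]>.06)&(P[:,2]<.115)&(P[:,0]>.5)&(P[:,0]<.66)&(P[:,1]>.09)&(P[:,1]<.3)]
    print('stop',len(T),T.min(0),T.max(0))
    T=T[T[:,2]>.1];print(len(T),T.mean(0),T.min(0),T.max(0))
E
```

```text
scene blue 26 261.5 232.0 [0.6367 0.0856 0.0249] [0.6515 0.0902 0.0299]
scene yellow 55 273.7 231.1 [0.6414 0.1181 0.023 ] [0.6501 0.1275 0.0291]
scene red 53 298.0 225.9 [0.6386 0.1881 0.0235] [0.6488 0.197  0.0278]
scene green 18 309.5 221.3 [0.6328 0.221  0.0255] [0.6407 0.2294 0.0287]
[ 1.5478 -0.1357  0.9609] 488.59554797647314
bread 1860 [ 0.5123 -0.3328  0.0418] [ 0.5668 -0.0693  0.0875]
[ 0.041  -0.9992  0.539  -0.1789]
stop 246 [0.5002 0.138  0.0602] [0.6054 0.1664 0.1107]
42 [0.5908 0.1595 0.1059] [0.5715 0.154  0.1006] [0.6054 0.1651 0.1107]
side blue 10 285.0 204.5 [0.6354 0.0829 0.0272] [0.6418 0.0863 0.0299]
side yellow 14 283.1 196.1 [0.6341 0.1169 0.0268] [0.6413 0.1245 0.0324]
side red 11 279.5 180.2 [0.6328 0.1846 0.0278] [0.6374 0.1899 0.0326]
side green 4 277.2 172.8 [0.6303 0.2195 0.0275] [0.6322 0.2216 0.0303]
[ 0.433  -0.7088  1.0922] 413.7512228166144
bread 1361 [ 0.5017 -0.3387  0.0576] [ 0.5565 -0.0725  0.0905]
[ 0.0337 -0.9994  0.5289 -0.2208]
stop 313 [0.5009 0.1362 0.0603] [0.6032 0.1672 0.1148]
46 [0.586  0.1582 0.1072] [0.5362 0.1406 0.1001] [0.6027 0.1672 0.1148]
```

```bash
ls pics
```

```text
scene0.png
scenecrop.png
side0.png
sidecrop.png
wrist0.png
```

```bash
python3 - <<'E'
from h import *
np.set_printoptions(precision=4,suppress=True)
s=manip.observe();E=np.array(camera_params('wrist')['extrinsics']);R=np.array(s['tcp_rot'])
print(R.T@(E[:3,3]-s['tcp_pos'])); print(R.T@E[:3,:3]); print(s['q'])
E
```

```text
[-0.0002 -0.0765 -0.1549]
[[ 1.      0.0006  0.0004]
 [ 0.0007 -0.9604 -0.2786]
 [ 0.0002  0.2786 -0.9604]]
[-1.1712  0.4111 -0.0127  1.5962  0.0056  1.1343 -0.0822]
```

View pics/scenecrop.png

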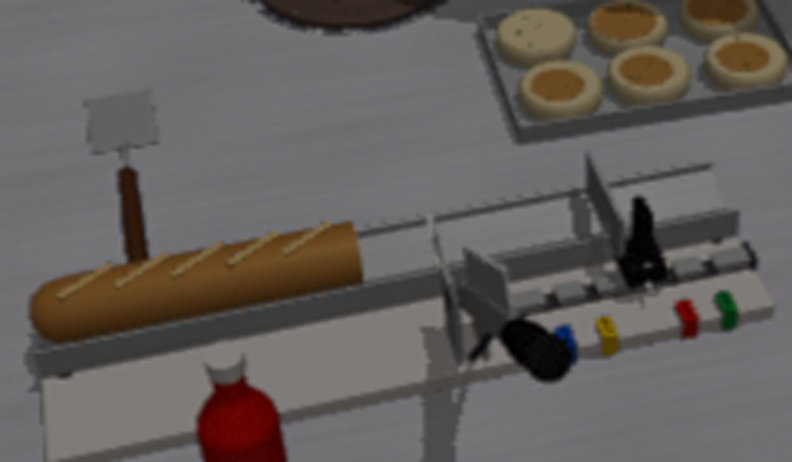

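Request:
{"method": "servo_tool", "body": {
  "rows": "0 0 6 -15 36 0 1;0 0 12 -30 72 0 1;0 0 18 -45 108 0 1;0 0 24 -60 144 0 1;0 0 30 -75 180 0 1;0 0 36 -90 216 0 1;0 0 42 -105 252 0 1;0 0 48 -120 288 0 1;0 0 54 -135 324 0 1;0 0 61 -150 360 0 1;0 0 61 -163 396 0 1;0 0 61 -175 434 0 1"
}}

```text
clock: 2.55
tcp_pos: [0.5911, 0.2047, 0.231]
tcp_rot: [[0.999, 0.038, 0.0], [0.038, -0.999, 0.0], [0.0, -0.0, -1.0]]
force: [1.0, 1.7, 1.0]
opening: 0.0114
```

```bash
cat > look.py <<'E'
from h import *
import sys
np.set_printoptions(precision=4,suppress=True)
s=manip.observe();print(s['clock'],s['tcp_pos'],s['force'],s['opening']);print(np.array(s['tcp_rot']))
c=sys.argv[1];n=sys.argv[2]
im,d=get_image(c);save(n,im);np.savez(n+'.npz',im=im,d=d,E=camera_params(c)['extrinsics'],K=camera_params(c)['K'])
E
python3 look.py wrist w1
```

```text
2.55 [0.5911 0.2047 0.231 ] [0.9749 1.6552 1.0048] 0.01136879606077777
[[ 0.9993  0.0382  0.0002]
 [ 0.0382 -0.9993  0.0004]
 [ 0.0002 -0.0004 -1.    ]]
```

View pics/w1.png

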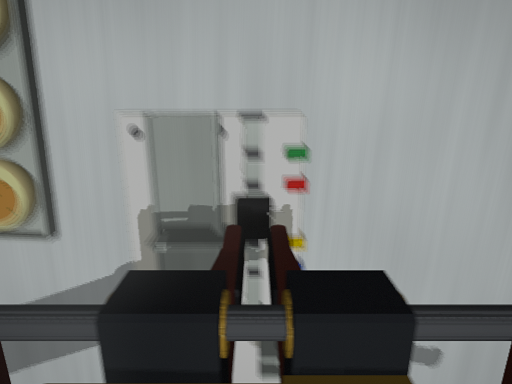

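```bash
python3 look.py wrist w2; cat > meas.py <<'E'
from h import *
import sys
np.set_printoptions(precision=4,suppress=True)
z=np.load(sys.argv[1]+'.npz');im,d,E,K=z['im'],z['d'],z['E'],z['K']
hsv=cv2.cvtColor(im,cv2.COLOR_RGB2HSV);H=hsv[...,0];sat=(hsv[...,1]>130)&(hsv[...,2]>90)
v,u=np.mgrid[:384,:512];P=np.stack([(u-K[0,2])/K[0,0]*d,-(v-K[1,2])/K[1,1]*d,-d],-1)@E[:3,:3].T+E[:3,3]
np.save('P.npy',P)
C={}
for n,m in dict(blue=(H>105)&(H<135),yellow=(H>20)&(H<36),red=(H<6)|(H>172),green=(H>45)&(H<85)).items():
    m=m&sat&(P[...,2]>.0235)&(P[...,2]<.030)&(P[...,0]>.6)&(P[...,0]<.68)
    if m.sum()>20:
        q=P[m];lo,hi=np.percentile(q,2,0),np.percentile(q,98,0);print(n,m.sum(),(lo+hi)/2,hi-lo,u[m].mean(),v[m].mean(),v[m].min(),v[m].max())
m=(P[...,2]>.1)&(P[...,2]<.115)&(P[...,0]>.5)&(P[...,0]<.65)&(P[...,1]>.06)&(d>0)
q=P[m];print('tab',len(q),np.percentile(q,2,0),np.percentile(q,98,0),u[m].min(),u[m].max(),v[m].min(),v[m].max())
m=(P[...,2]>.08)&(P[...,2]<.1)&(P[...,0]>.46)&(P[...,0]<.57)&(P[...,1]>.06)&(d>0)
q=P[m]
if len(q):print('plate',len(q),np.percentile(q,2,0),np.percentile(q,98,0))
E
python3 meas.py w2
```

```text
2.6 [0.5966 0.1961 0.2311] [ 2.4268 -4.4027  1.2847] 0.007130940208322268
[[ 0.9995  0.03    0.0043]
 [ 0.0301 -0.9995 -0.0044]
 [ 0.0041  0.0045 -1.    ]]
blue 34 [0.6416 0.0872 0.0265] [0.0052 0.0114 0.0027] 293.61764705882354 258.7352941176471 255 264
yellow 140 [0.6354 0.1218 0.0263] [0.0156 0.0127 0.0032] 289.52142857142854 231.77142857142857 227 237
red 235 [0.629  0.1911 0.0264] [0.0219 0.0127 0.0028] 287.2340425531915 172.39574468085107 167 178
green 214 [0.6276 0.2258 0.0265] [0.022  0.0119 0.0031] 287.6448598130841 140.42523364485982 134 146
tab 434 [0.5713 0.1595 0.101 ] [0.5994 0.1703 0.1095] 227 261 213 228
plate 890 [0.4878 0.1434 0.0805] [0.5678 0.1494 0.0956]
```

View pics/w2.png

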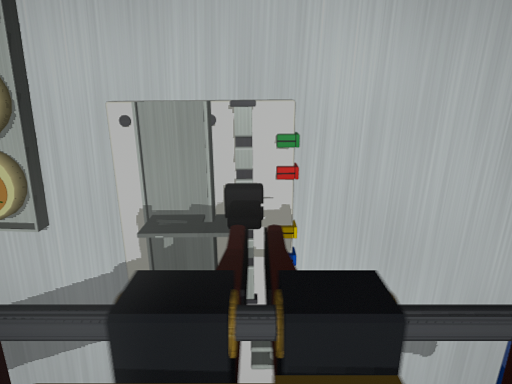

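Request:
{"method": "servo_tool", "body": {
  "rows": "0 0 0 -3 -5 20 1;0 0 0 -5 -10 45 1;0 0 0 -5 -10 70 1;0 0 0 -5 -10 95 1;0 0 0 -5 -10 115 1;0 0 0 -5 -10 130 1;0 0 0 -5 -10 140 1;0 0 0 -5 -10 146 1;0 0 0 -5 -10 146 1;0 0 0 -5 -10 146 1;0 0 0 -5 -10 146 1"
}}

```text
clock: 3.57
tcp_pos: [0.5856, 0.216, 0.0857]
tcp_rot: [[0.999, 0.038, 0.002], [0.038, -0.999, 0.001], [0.002, -0.001, -1.0]]
force: [0.2, -0.8, 0.4]
opening: 0.0005
```

```bash
python3 look.py wrist w3;python3 meas.py w3
```

```text
3.5667 [0.5856 0.216  0.0857] [ 0.1953 -0.8246  0.3973] 0.00047970622270639997
[[ 0.9993  0.0384  0.0015]
 [ 0.0384 -0.9993  0.0008]
 [ 0.0015 -0.0007 -1.    ]]
red 512 [0.6316 0.1888 0.0268] [0.0222 0.0132 0.0026] 321.205078125 250.373046875 242 259
green 548 [0.6303 0.2239 0.0269] [0.022  0.0128 0.0028] 324.0054744525547 201.89598540145985 193 212
tab 961 [0.5756 0.1608 0.1003] [0.5938 0.2279 0.1145] 231 281 241 382
plate 1477 [0.4888 0.1409 0.0804] [0.5199 0.1452 0.0956]
```

View pics/w3.png

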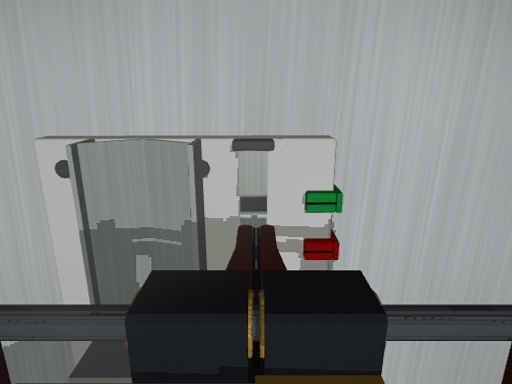

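Request:
{"method": "servo_tool", "body": {
  "rows": "0 0 0 0 8 0 1;0 0 0 0 18 0 1;0 0 0 0 26 0 1;0 0 0 0 32 0 1;0 0 0 0 36 0 1;0 0 0 0 40 0 1;0 0 0 0 44 0 1;0 0 0 0 48 0 1;0 0 0 0 52 0 1;0 0 0 0 56 0 1;0 0 0 0 60 0 1;0 0 0 0 60 0 1"
}}

```text
clock: 4.62
tcp_pos: [0.5873, 0.1542, 0.0846]
tcp_rot: [[0.999, 0.037, -0.0], [0.037, -0.999, -0.001], [-0.0, 0.001, -1.0]]
force: [0.6, -0.2, 0.8]
opening: 0.0006
```

```bash
python3 look.py wrist w4;python3 meas.py w4; python3 look.py side s4;python3 meas.py s4;python3 look.py scene c4;python3 meas.py c4
```

```text
4.6167 [0.5873 0.1542 0.0846] [ 0.6464 -0.16    0.8049] 0.0005732974775591468
[[ 0.9993  0.0371 -0.0001]
 [ 0.0371 -0.9993 -0.001 ]
 [-0.0002  0.001  -1.    ]]
yellow 506 [0.634  0.1198 0.0266] [0.0224 0.0123 0.0027] 322.30632411067194 260.8636363636364 253 269
red 727 [0.6314 0.1889 0.0264] [0.0226 0.0135 0.0029] 328.0825309491059 162.55845942228336 152 173
green 756 [0.6301 0.2237 0.0265] [0.0224 0.0126 0.0028] 331.2063492063492 106.39550264550265 95 117
tab 766 [0.5767 0.1427 0.1003] [0.5957 0.1664 0.1146] 229 283 242 303
plate 158 [0.4902 0.1189 0.0801] [0.5203 0.1208 0.0829]
4.6667 [0.5871 0.1545 0.0844] [ 0.4179  0.1019 -0.2069] 0.0005793637882797554
[[ 0.9993  0.0372 -0.0005]
 [ 0.0372 -0.9993 -0.001 ]
 [-0.0006  0.001  -1.    ]]
tab 56 [0.5756 0.1284 0.1003] [0.6021 0.1464 0.1141] 265 274 170 179
plate 106 [0.4928 0.1136 0.0805] [0.5688 0.1216 0.0991]
4.7167 [0.587  0.1548 0.0843] [0.337  0.1479 0.6925] 0.0004690771208097478
[[ 0.9993  0.0375 -0.0008]
 [ 0.0375 -0.9993 -0.0009]
 [-0.0008  0.0009 -1.    ]]
red 24 [0.6338 0.1883 0.0265] [0.0225 0.0116 0.0049] 297.7083333333333 223.58333333333334 221 226
tab 49 [0.5765 0.1298 0.1006] [0.6059 0.1435 0.1104] 272 278 191 200
plate 57 [0.4912 0.1138 0.0813] [0.5647 0.1211 0.097 ]
```

View pics/w4.png

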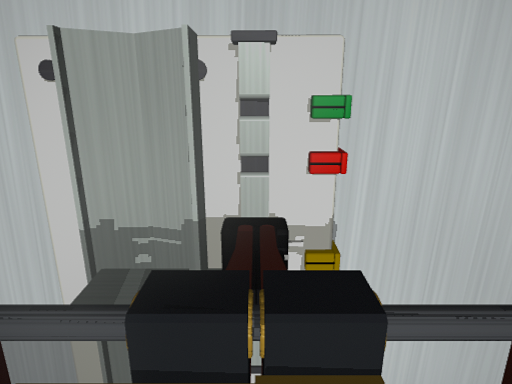

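View pics/c4.png

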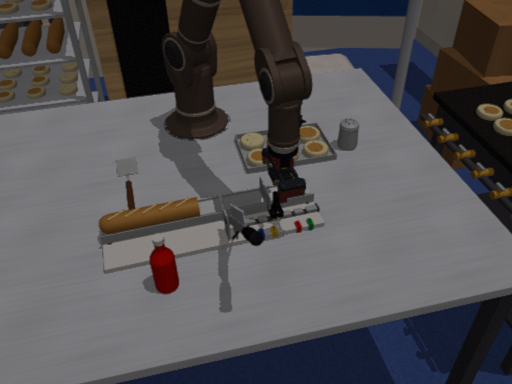

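Request:
{"method": "servo_tool", "body": {
  "rows": "0 0 0 0 3 0 1;0 0 0 0 6 0 1;0 0 0 0 9 0 1;0 0 0 0 12 0 1;0 0 0 0 14 0 1;0 0 0 0 14 0 1;0 0 0 0 14 0 1"
}}

```text
clock: 5.35
tcp_pos: [0.588, 0.1411, 0.0848]
tcp_rot: [[0.999, 0.038, 0.0], [0.038, -0.999, -0.0], [0.0, 0.0, -1.0]]
force: [0.3, 0.6, -0.4]
opening: 0.0003
```

```bash
python3 look.py wrist w5;python3 meas.py w5; cat >> h.py <<'E'
def big(n,v0,v1,u0,u1,f):
    im=np.load(n+'.npz')['im'][v0:v1,u0:u1];cv2.imwrite(f'pics/{n}_big.png',cv2.resize(im,None,fx=f,fy=f,interpolation=cv2.INTER_CUBIC)[:,:,::-1])
E
python3 -c "
from h import *
big('w5',170,270,200,360,5)"
```

```text
5.35 [0.588  0.1411 0.0848] [ 0.2816  0.6195 -0.4126] 0.00026257674783528154
[[ 0.9993  0.0375  0.0004]
 [ 0.0375 -0.9993 -0.0004]
 [ 0.0004  0.0005 -1.    ]]
yellow 545 [0.6344 0.1192 0.0267] [0.0227 0.0131 0.0029] 322.9229357798165 243.88073394495413 235 253
red 747 [0.6315 0.1891 0.0266] [0.0226 0.0131 0.0029] 328.82730923694777 141.69745649263723 131 153
green 768 [0.6303 0.2236 0.0269] [0.0224 0.0127 0.0027] 332.0859375 83.88932291666667 73 95
tab 732 [0.5777 0.1334 0.1003] [0.5965 0.1532 0.1148] 229 282 243 303
```

View pics/w5_big.png

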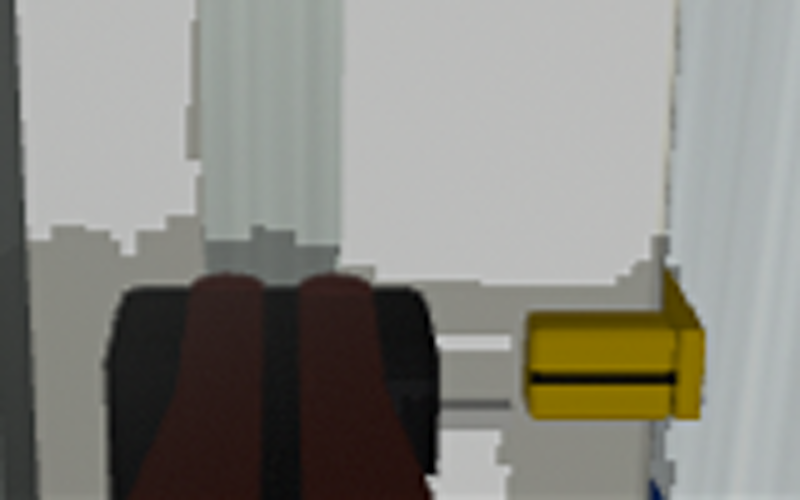

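```bash
python3 -c "
from h import *
np.set_printoptions(precision=4,suppress=True)
P=np.load('P.npy');im=np.load('w5.npz')['im']
for v in range(224,262,1): print(v,P[v,295],im[v,295],P[v,224],im[v,224])
"
```

```text
224 [0.6153 0.1306 0.0195] [188 188 188] [0.5661 0.1285 0.0189] [136 137 130]
225 [0.6154 0.1296 0.0189] [190 191 190] [0.5661 0.1276 0.0186] [137 137 130]
226 [0.6156 0.1287 0.0184] [143 143 137] [0.5661 0.1269 0.0185] [137 137 130]
227 [0.6155 0.1281 0.019 ] [136 136 128] [0.5661 0.1265 0.0194] [140 141 133]
228 [0.6156 0.1273 0.0189] [138 138 131] [0.5661 0.1255 0.0189] [105 105 100]
229 [0.6158 0.1261 0.0176] [138 138 131] [0.5677 0.1329 0.0383] [81 82 78]
230 [0.6156 0.1261 0.0196] [139 138 131] [0.568  0.1337 0.0416] [64 65 62]
231 [0.6159 0.1248 0.0181] [139 139 131] [0.5682 0.1339 0.0438] [37 38 37]
232 [0.6159 0.1241 0.0183] [138 138 131] [0.5684 0.1339 0.0453] [27 28 27]
233 [0.6158 0.1237 0.0192] [138 138 130] [0.5685 0.1338 0.0467] [28 28 27]
234 [0.6159 0.1228 0.0189] [138 138 130] [0.5686 0.1336 0.0478] [28 28 26]
235 [0.6159 0.1223 0.0193] [137 137 130] [0.5688 0.1339 0.05  ] [27 28 27]
236 [0.6162 0.1209 0.0179] [135 134 126] [0.5688 0.1336 0.0507] [30 29 29]
237 [0.6162 0.1203 0.0183] [184 184 183] [0.5691 0.1343 0.0536] [29 30 29]
238 [0.616  0.1203 0.02  ] [190 190
[... 1058 characters left out ...]
0.1263 0.0572] [25 26 25]
253 [0.614  0.1182 0.0391] [138 139 135] [0.5695 0.1255 0.0569] [25 24 24]
254 [0.6139 0.1178 0.0397] [137 138 135] [0.5695 0.1249 0.0569] [23 24 25]
255 [0.6139 0.1173 0.0401] [133 134 130] [0.5695 0.124  0.0565] [22 22 23]
256 [0.6171 0.106  0.0191] [183 184 183] [0.5695 0.1233 0.0564] [22 22 22]
257 [0.6172 0.1049 0.0186] [189 190 188] [0.5695 0.1226 0.0565] [22 22 22]
258 [0.6171 0.1045 0.0194] [187 188 187] [0.5695 0.1219 0.0562] [22 24 22]
259 [0.6173 0.1034 0.0186] [188 188 187] [0.5695 0.1215 0.0568] [20 21 21]
260 [0.6173 0.1026 0.0188] [187 188 187] [0.5695 0.1204 0.0559] [21 21 22]
261 [0.6174 0.1018 0.0187] [187 187 186] [0.5695 0.1198 0.0561] [21 22 21]
```

The pointer's y is 0.119 against the clip's 0.119, and the force has dropped to nothing, so the stop has clicked in. Retract back and up.

Request:
{"method": "servo_tool", "body": {
  "rows": "0 0 0 0 -6 0 1;0 0 0 0 -14 0 1;0 0 0 0 -20 -5 1;0 0 0 0 -22 -25 1;0 0 0 0 -22 -55 1;0 0 0 -5 -22 -90 1;0 0 0 -15 -22 -125 1;0 0 0 -30 -22 -155 1;0 0 0 -50 -15 -180 1;0 0 0 -65 -5 -195 1;0 0 0 -75 0 -205 1;0 0 0 -80 5 -205 1"
}}

```text
clock: 6.4
tcp_pos: [0.5079, 0.1344, 0.2926]
tcp_rot: [[0.999, 0.039, 0.004], [0.039, -0.999, 0.003], [0.004, -0.002, -1.0]]
force: [1.2, 0.6, -0.2]
opening: 0.0007
```

```bash
python3 look.py wrist w6;python3 meas.py w6;  python3 look.py wrist w7;python3 meas.py w7; python3 -c "
from h import *
np.set_printoptions(precision=4,suppress=True)
z=np.load('w4.npz');d=z['d'];E=z['E'];K=z['K']
v,u=np.mgrid[:384,:512];P=np.stack([(u-K[0,2])/K[0,0]*d,-(v-K[1,2])/K[1,1]*d,-d],-1)@E[:3,:3].T+E[:3,3]
for y in (.19,.21,.23):
  m=(abs(P[...,1]-y)<.008)&(P[...,2]>.045)&(P[...,2]<.051)&(P[...,0]<.58)&(P[...,0]>.45)
  x=P[m][:,0]; print(y,np.sort(x)[::max(1,len(x)//15)])
"
```

```text
6.4 [0.5079 0.1344 0.2926] [ 1.1923  0.5553 -0.2147] 0.0007095890214300665
[[ 0.9992  0.0394  0.0039]
 [ 0.0394 -0.9992  0.0026]
 [ 0.004  -0.0024 -1.    ]]
blue 153 [0.634  0.0819 0.0252] [0.0216 0.0127 0.0028] 351.63398692810455 198.55555555555554 194 203
yellow 177 [0.6324 0.1169 0.0253] [0.0221 0.0135 0.0031] 353.64406779661016 171.819209039548 167 177
red 188 [0.6297 0.1864 0.0251] [0.0222 0.0123 0.0028] 358.1914893617021 116.02659574468085 111 121
green 186 [0.6287 0.2212 0.0252] [0.0216 0.0118 0.0031] 360.6505376344086 85.93548387096774 81 91
tab 342 [0.5737 0.1104 0.1016] [0.6018 0.1215 0.1085] 318 347 183 194
plate 525 [0.4906 0.0943 0.082 ] [0.5682 0.1005 0.0949]
6.45 [0.5073 0.1332 0.2912] [-0.869  -0.6629 -0.1266] 0.0005723092730447761
[[ 0.9993  0.0385  0.0021]
 [ 0.0385 -0.9993  0.0015]
 [ 0.0022 -0.0014 -1.    ]]
blue 160 [0.6358 0.084  0.0256] [0.0222 0.0125 0.0031] 353.59375 197.525 193 202
yellow 184 [0.6342 0.119  0.0256] [0.0221 0.0132 0.0032] 355.5217391304348 170.97282608695653 166 176
red 208 [0.6315 0.1886 0.0256] [0.0223 0.0134 0.0032] 360.11538461538464 114.41826923076923 109 120
green 205 [0.6303 0.2232 0.0255] [0.0221 0.0127 0.0034] 362.59512195121954 84.33658536585367 79 90
tab 344 [0.5748 0.1123 0.1015] [0.6034 0.1234 0.109 ] 319 348 182 193
plate 510 [0.4918 0.0962 0.0819] [0.5684 0.1023 0.095 ]
0.19 [0.4778 0.4787 0.4792 0.4799 0.4804 0.4808 0.4811 0.4813 0.4815 0.5473
 0.5479 0.5485 0.5491 0.5497 0.5501 0.5505]
0.21 [0.477  0.478  0.4785 0.4792 0.4797 0.4801 0.4803 0.4806 0.4808 0.5466
 0.5472 0.5478 0.5484 0.5489 0.5494 0.5499]
0.23 [0.4758 0.4773 0.4779 0.4784 0.4789 0.4792 0.4795 0.4798 0.4801 0.5456
 0.5464 0.5469 0.5475 0.5481 0.5485 0.549 ]
```

View pics/w7.png

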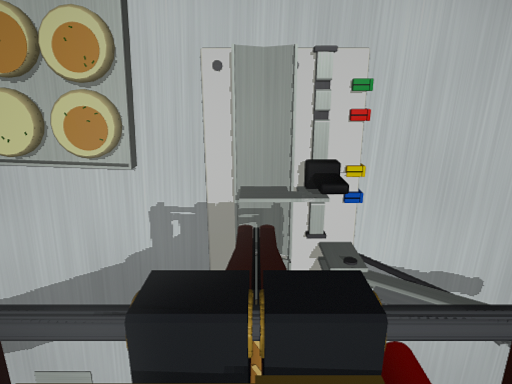

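The tab is at y 0.118, expected 0.1173: seated, and the knife and arm are clear. Moving on to the bread's tail.

Request:
{"method": "servo_tool", "body": {
  "rows": "0 0 0 0 20 0 1;0 0 0 0 55 0 1;0 0 0 0 95 0 1;0 0 0 0 135 0 1;0 0 0 0 175 0 1;0 0 0 0 215 0 1;0 0 0 0 255 0 1;0 0 0 0 295 0 1;0 0 0 2 335 0 1;0 0 0 4 375 0 1;0 0 0 6 405 0 1;0 0 0 8 425 0 1"
}}

```text
clock: 7.5
tcp_pos: [0.532, -0.2942, 0.288]
tcp_rot: [[0.999, 0.036, -0.002], [0.036, -0.999, -0.001], [-0.002, 0.001, -1.0]]
force: [-0.5, 0.8, -0.2]
opening: 0.0004
```

Request:
{"method": "servo_tool", "body": {
  "rows": "0 0 0 0 30 5 1;0 0 0 0 60 20 1;0 0 0 0 85 40 1;0 0 0 0 100 60 1;0 0 0 0 110 80 1;0 0 0 0 110 90 1;0 0 0 0 110 90 1;0 0 0 0 110 90 1"
}}

```text
clock: 8.17
tcp_pos: [0.5369, -0.3994, 0.1986]
tcp_rot: [[0.999, 0.039, -0.002], [0.039, -0.999, 0.001], [-0.002, -0.001, -1.0]]
force: [-0.0, -0.2, -0.7]
opening: 0.0008
```

```bash
python3 look.py wrist w8; python3 -c "
from h import *
np.set_printoptions(precision=4,suppress=True)
z=np.load('w8.npz');d=z['d'];E=z['E'];K=z['K'];im=z['im']
v,u=np.mgrid[:384,:512];P=np.stack([(u-K[0,2])/K[0,0]*d,-(v-K[1,2])/K[1,1]*d,-d],-1)@E[:3,:3].T+E[:3,3]
hsv=cv2.cvtColor(im,cv2.COLOR_RGB2HSV)
m=(hsv[...,1]>110)&(P[...,2]>.04)&(P[...,2]<.09)&(d>0)&(P[...,0]>.48)&(P[...,0]<.6)&(v<260)
q=P[m];print(len(q),q.min(0),q.max(0))
for y in np.arange(-.34,-.2,.02):
  s=q[abs(q[:,1]-y)<.005]
  if len(s): print(y,np.percentile(s[:,0],[1,99]).round(4),s[:,0].min()/2+s[:,0].max()/2,s[:,2].max())
t=q[q[:,1]<q[:,1].min()+.004];print(t.mean(0))
"
```

```text
8.1667 [ 0.5369 -0.3994  0.1986] [-0.0057 -0.1605 -0.7187] 0.0008183391058151595
[[ 0.9992  0.0393 -0.0017]
 [ 0.0393 -0.9992  0.0012]
 [-0.0017 -0.0013 -1.    ]]
6232 [ 0.5073 -0.3379  0.0411] [ 0.5629 -0.2539  0.0863]
-0.34 [0.5246 0.5459] 0.5352609599800113 0.07045004659427351
-0.32 [0.5123 0.5596] 0.5365008926994973 0.08350794638937442
-0.3 [0.5087 0.5613] 0.5353221627380726 0.08585886783952157
-0.27999999999999997 [0.5085 0.5611] 0.5346124750720087 0.08610968275962727
-0.25999999999999995 [0.5074 0.5611] 0.5350579451248574 0.08610107931871874
[ 0.5358 -0.3356  0.0671]
```

View pics/w8.png

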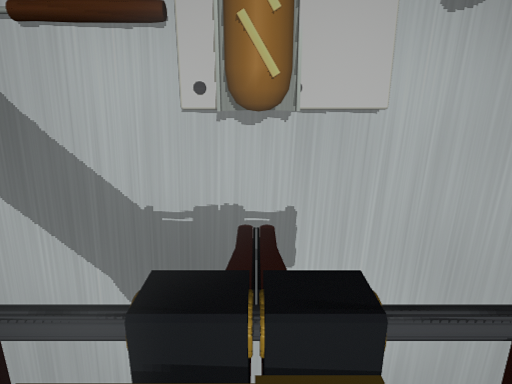

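Request:
{"method": "servo_tool", "body": {
  "rows": "0 0 0 -1 0 25 1;0 0 0 -1 0 55 1;0 0 0 -1 0 85 1;0 0 0 -1 0 110 1;0 0 0 -1 0 128 1;0 0 0 -1 0 140 1;0 0 0 -1 0 146 1;0 0 0 -1 -10 146 1;0 0 0 -1 -22 146 1;0 0 0 -1 -32 146 1;0 0 0 -1 -38 146 1;0 0 0 -1 -40 146 1"
}}

```text
clock: 9.22
tcp_pos: [0.5351, -0.3584, 0.0547]
tcp_rot: [[0.999, 0.041, 0.002], [0.041, -0.999, 0.001], [0.002, -0.001, -1.0]]
force: [-0.3, -0.3, -0.4]
opening: 0.0003
```

Request:
{"method": "servo_tool", "body": {
  "rows": "0 0 0 0 -2 0 1;0 0 0 0 -5 0 1;0 0 0 0 -9 0 1;0 0 0 0 -14 0 1;0 0 0 0 -19 0 1;0 0 0 0 -24 0 1;0 0 0 0 -29 0 1;0 0 0 0 -34 0 1;0 0 0 0 -39 0 1;0 0 0 0 -44 0 1;0 0 0 0 -48 0 1;0 0 0 0 -50 0 1"
}}

```text
clock: 10.22
tcp_pos: [0.5321, -0.3098, 0.0536]
tcp_rot: [[0.999, 0.039, -0.0], [0.039, -0.999, 0.0], [-0.0, -0.0, -1.0]]
force: [-0.7, -3.8, 1.1]
opening: 0.0004
```

```bash
cat > br.py <<'E'
from h import *
import sys
np.set_printoptions(precision=4,suppress=True)
s=manip.observe();print(s['clock'],s['tcp_pos'],s['force'])
for c in ('scene','side'):
    im,d=get_image(c);n=c+sys.argv[1];save(n,im);np.savez(n+'.npz',im=im,d=d,E=camera_params(c)['extrinsics'],K=camera_params(c)['K'])
    P,u,v=backproj(c,d>0,d);hsv=cv2.cvtColor(im,cv2.COLOR_RGB2HSV)
    A=P[(hsv[v,u,1]>130)&(hsv[v,u,2]>70)&(P[:,2]>.045)&(P[:,2]<.095)&(P[:,0]>.48)&(P[:,0]<.57)&(P[:,1]<0.14)&(P[:,1]>-.45)]
    print(c,'bread',len(A),np.percentile(A,.5,0),np.percentile(A,99.5,0))
    T=P[(P[:,2]>.1)&(P[:,2]<.115)&(P[:,0]>.56)&(P[:,0]<.66)&(P[:,1]>.07)&(P[:,1]<.3)]
    print('tab',T.min(0),T.max(0))
    T=P[(P[:,2]>.08)&(P[:,2]<.1)&(P[:,0]>.48)&(P[:,0]<.56)&(P[:,1]>.07)&(P[:,1]<.3)&(hsv[v,u,1]<80)]
    if len(T):print('plate',T.min(0),T.max(0))
E
python3 br.py 9
```

```text
10.2167 [ 0.5321 -0.3098  0.0536] [-0.7229 -3.8311  1.0707]
scene bread 1378 [ 0.5161 -0.2855  0.0551] [ 0.5599 -0.0318  0.0854]
tab [0.5746 0.1093 0.1001] [0.6071 0.1224 0.1109]
plate [0.4911 0.0937 0.0813] [0.5595 0.1003 0.098 ]
side bread 8 [ 0.5057 -0.1948  0.0698] [ 0.5103 -0.1781  0.0753]
tab [0.5746 0.1078 0.1002] [0.6031 0.1241 0.1135]
```

```bash
python3 look.py wrist w9
```

```text
10.3167 [ 0.5322 -0.3096  0.0535] [ 0.4153 -0.4534 -0.2249] 0.0006267833847320942
[[ 0.9992  0.0391 -0.0001]
 [ 0.0391 -0.9992  0.0009]
 [-0.0001 -0.0009 -1.    ]]
```

View pics/w9.png

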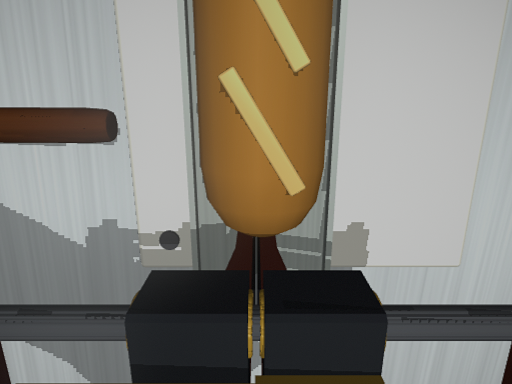

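View pics/side9.png

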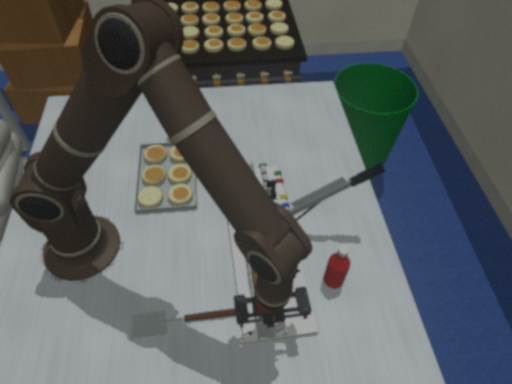

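Request:
{"method": "servo_tool", "body": {
  "rows": "0 0 0 0 -2 0 1;0 0 0 0 -6 0 1;0 0 0 0 -11 0 1;0 0 0 0 -16 0 1;0 0 0 0 -21 0 1;0 0 0 0 -26 0 1;0 0 0 0 -31 0 1;0 0 0 0 -36 0 1;0 0 0 0 -41 0 1;0 0 0 0 -46 0 1;0 0 0 0 -51 0 1;0 0 0 0 -54 0 1"
}}

```text
clock: 11.37
tcp_pos: [0.53, -0.2559, 0.0536]
tcp_rot: [[0.999, 0.039, -0.0], [0.039, -0.999, 0.0], [-0.0, -0.0, -1.0]]
force: [-1.0, -1.6, -0.3]
opening: 0.0002
```

Request:
{"method": "servo_tool", "body": {
  "rows": "0 0 0 0 -4 0 1;0 0 0 0 -9 0 1;0 0 0 0 -14 0 1;0 0 0 0 -19 0 1;0 0 0 0 -24 0 1;0 0 0 0 -29 0 1;0 0 0 0 -34 0 1;0 0 0 0 -39 0 1;0 0 0 0 -43 0 1;0 0 0 0 -46 0 1;0 0 0 0 -48 0 1;0 0 0 0 -48 0 1"
}}

```text
clock: 12.37
tcp_pos: [0.5281, -0.2081, 0.0536]
tcp_rot: [[0.999, 0.039, -0.0], [0.039, -0.999, 0.0], [-0.0, -0.0, -1.0]]
force: [0.2, 0.4, 0.2]
opening: 0.0004
```

```bash
python3 br.py 10
```

```text
12.3667 [ 0.5281 -0.2081  0.0536] [0.2477 0.3558 0.2407]
scene bread 1304 [ 0.5115 -0.1842  0.0543] [0.5575 0.0711 0.085 ]
tab [0.5755 0.1097 0.1002] [0.6064 0.1223 0.1104]
plate [0.4902 0.0934 0.0821] [0.5582 0.101  0.099 ]
side bread 11 [ 0.5001 -0.0641  0.0701] [ 0.5049 -0.0368  0.0777]Traceback (most recent call last):
  File "br.py", line 11, in <module>
    print('tab',T.min(0),T.max(0))
                ~~~~~^^^
    return umr_minimum(a, axis, None, out, keepdims, initial, where)
ValueError: zero-size array to reduction operation minimum which has no identity
```

View pics/scene10.png

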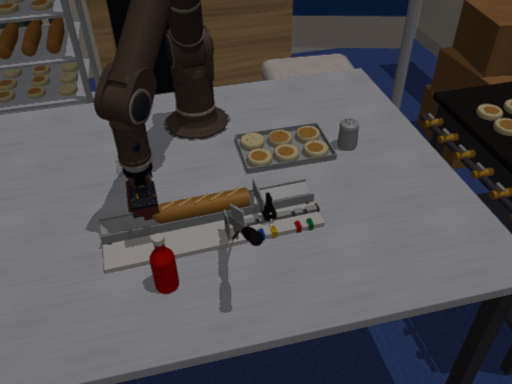

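View pics/side10.png

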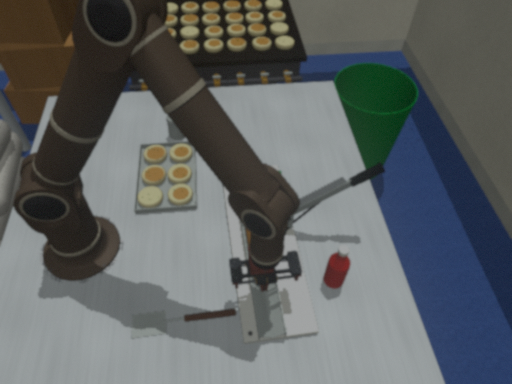

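Request:
{"method": "servo_tool", "body": {
  "rows": "0 0 0 0 -2 0 1;0 0 0 0 -4 0 1;0 0 0 0 -6 0 1;0 0 0 0 -8 0 1;0 0 0 0 -10 0 1;0 0 0 0 -12 0 1;0 0 0 0 -14 0 1;0 0 0 0 -15 0 1;0 0 0 0 -16 0 1;0 0 0 0 -16 0 1"
}}

```text
clock: 13.3
tcp_pos: [0.5276, -0.1925, 0.0537]
tcp_rot: [[0.999, 0.039, 0.0], [0.039, -0.999, 0.0], [0.0, -0.0, -1.0]]
force: [-0.4, -1.6, 0.6]
opening: 0.0005
```

```bash
sed -i "s/    print('tab'/    if len(T):print('tab'/" br.py; python3 br.py 11; python3 -c "
from h import *
big('scene11',170,250,140,330,4)"
```

```text
13.3 [ 0.5276 -0.1925  0.0537] [-0.4492 -1.6404  0.5627]
scene bread 1284 [ 0.51   -0.1686  0.0548] [0.5553 0.0868 0.0853]
tab [0.5752 0.1098 0.1007] [0.6076 0.1216 0.1102]
plate [0.4904 0.0938 0.08  ] [0.5569 0.1007 0.0967]
side bread 13 [ 0.5009 -0.0521  0.068 ] [ 0.5044 -0.0177  0.0783]
```

View pics/scene11_big.png

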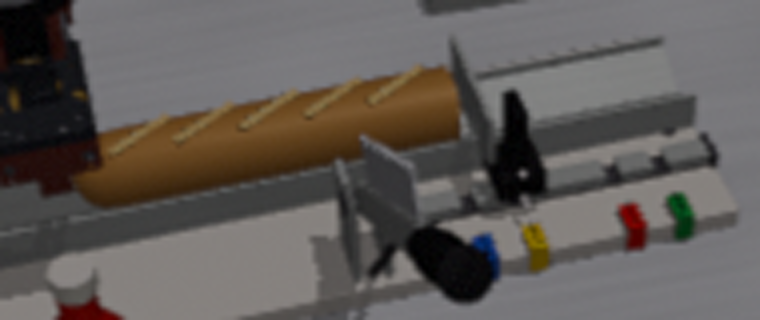

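Request:
{"method": "servo_tool", "body": {
  "rows": "0 0 0 0 -1 0 1;0 0 0 0 -2 0 1;0 0 0 0 -3 0 1;0 0 0 0 -4 0 1;0 0 0 0 -4 0 1"
}}

```text
clock: 13.82
tcp_pos: [0.5274, -0.1885, 0.0536]
tcp_rot: [[0.999, 0.039, 0.0], [0.039, -0.999, 0.0], [0.0, -0.0, -1.0]]
force: [-0.1, -1.2, 0.9]
opening: 0.0008
```

Request:
{"method": "servo_tool", "body": {
  "rows": "0 0 0 0 -0.5 0 1;0 0 0 0 -1 0 1;0 0 0 0 -1 0 1"
}}

```text
clock: 14.07
tcp_pos: [0.5274, -0.1877, 0.0536]
tcp_rot: [[0.999, 0.038, 0.0], [0.038, -0.999, 0.0], [0.0, -0.0, -1.0]]
force: [-0.1, -2.3, 0.5]
opening: 0.0005
```

Request:
{"method": "servo_tool", "body": {
  "rows": "0 0 0 0 -0.5 0 1;0 0 0 0 -1 0 1;0 0 0 0 -1 0 1"
}}

```text
clock: 14.32
tcp_pos: [0.5273, -0.1867, 0.0537]
tcp_rot: [[0.999, 0.038, 0.0], [0.038, -0.999, 0.0], [0.0, -0.0, -1.0]]
force: [1.0, -1.7, 1.0]
opening: 0.0007
```

```bash
python3 br.py 12; python3 -c "
from h import *
big('scene12',170,250,140,330,4)"
```

```text
14.3167 [ 0.5273 -0.1867  0.0537] [ 0.979  -1.7437  0.9844]
scene bread 1275 [ 0.51   -0.163   0.0559] [0.5549 0.0927 0.0851]
tab [0.5766 0.1099 0.1001] [0.6047 0.1221 0.1107]
plate [0.4896 0.0706 0.081 ] [0.5578 0.1004 0.0958]
side bread 12 [ 0.4993 -0.0361  0.0683] [ 0.5039 -0.014   0.0794]
```

View pics/scene12_big.png

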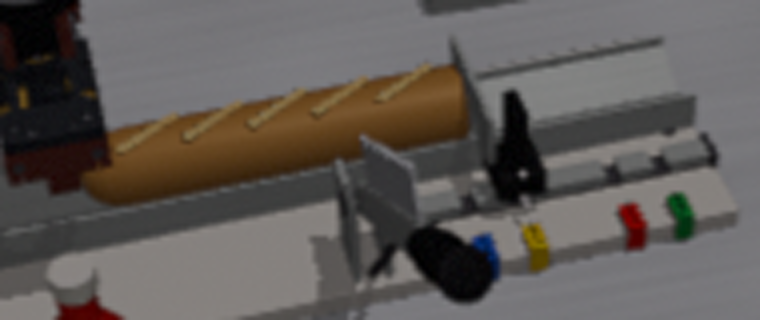

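Request:
{"method": "servo_tool", "body": {
  "rows": "0 0 0 0 -0.5 0 1;0 0 0 0 -1 0 1;0 0 0 0 -1 0 1"
}}

```text
clock: 14.67
tcp_pos: [0.5273, -0.1857, 0.0536]
tcp_rot: [[0.999, 0.038, 0.0], [0.038, -0.999, 0.0], [0.0, -0.0, -1.0]]
force: [-0.2, -2.2, 0.9]
opening: 0.0004
```

Request:
{"method": "servo_tool", "body": {
  "rows": "0 0 0 0 -0.5 0 1;0 0 0 0 -0.5 0 1"
}}

```text
clock: 14.83
tcp_pos: [0.5273, -0.1852, 0.0536]
tcp_rot: [[0.999, 0.038, 0.0], [0.038, -0.999, 0.0], [0.0, -0.0, -1.0]]
force: [0.6, -2.0, 0.6]
opening: 0.0003
```

Request:
{"method": "servo_tool", "body": {
  "rows": "0 0 0 0 -0.5 0 1;0 0 0 0 -0.5 0 1"
}}

```text
clock: 15.0
tcp_pos: [0.5273, -0.185, 0.0537]
tcp_rot: [[0.999, 0.038, 0.0], [0.038, -0.999, -0.0], [0.0, 0.0, -1.0]]
force: [-0.2, -1.6, 0.8]
opening: 0.0004
```

```bash
python3 br.py 13
```

```text
15.0 [ 0.5273 -0.185   0.0537] [-0.1831 -1.6284  0.7843]
scene bread 1264 [ 0.5104 -0.1608  0.0552] [0.5545 0.0931 0.0846]
tab [0.5724 0.1098 0.1003] [0.6064 0.1224 0.1108]
plate [0.4858 0.0711 0.0804] [0.5578 0.1008 0.0965]
side bread 18 [ 0.4993 -0.0359  0.0683] [ 0.5052 -0.0092  0.0793]
```

Request:
{"method": "servo_tool", "body": {
  "rows": "0 0 0 0 -0.5 0 1;0 0 0 0 -0.5 0 1"
}}

```text
clock: 15.27
tcp_pos: [0.5273, -0.1848, 0.0537]
tcp_rot: [[0.999, 0.038, 0.0], [0.038, -0.999, -0.001], [0.0, 0.001, -1.0]]
force: [-0.1, -3.9, 0.0]
opening: 0.0006
```

Request:
{"method": "servo_tool", "body": {
  "rows": "0 0 0 0 -0.5 0 1;0 0 0 0 -0.5 0 1"
}}

```text
clock: 15.43
tcp_pos: [0.5272, -0.1847, 0.0537]
tcp_rot: [[0.999, 0.038, 0.0], [0.038, -0.999, -0.001], [0.0, 0.001, -1.0]]
force: [0.1, -5.4, -0.5]
opening: 0.0008
```

Request:
{"method": "servo_tool", "body": {
  "rows": "0 0 0 0 -0.5 0 1;0 0 0 0 -0.5 0 1"
}}

```text
clock: 15.6
tcp_pos: [0.5272, -0.1846, 0.0537]
tcp_rot: [[0.999, 0.037, 0.001], [0.037, -0.999, -0.002], [0.0, 0.002, -1.0]]
force: [0.9, -6.8, -0.5]
opening: 0.0003
```

```bash
python3 br.py 14; python3 -c "
from h import *
big('scene14',170,250,140,330,4)"
```

```text
15.6 [ 0.5272 -0.1846  0.0537] [ 0.8698 -6.8306 -0.5365]
scene bread 1266 [ 0.5102 -0.1608  0.0548] [0.5558 0.0943 0.0849]
tab [0.5737 0.1097 0.1008] [0.6074 0.1215 0.1102]
plate [0.4895 0.0941 0.0805] [0.5596 0.1014 0.0973]
side bread 8 [ 0.4996 -0.0298  0.069 ] [ 0.5025 -0.0097  0.0751]
```

View pics/scene14_big.png

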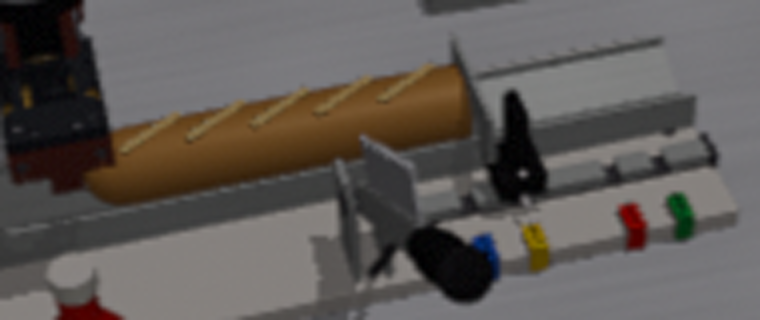

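The TCP has stalled at y=-0.185 and the force has climbed from 2 to 7 N, so the bread rests on the stop; the tab has not moved. Backing off.

Request:
{"method": "servo_tool", "body": {
  "rows": "0 0 0 0 2 0 1;0 0 0 0 5 0 1;0 0 0 0 12 0 1;0 0 0 0 22 0 1;0 0 0 0 35 0 1;0 0 0 0 50 -5 1;0 0 0 0 65 -20 1;0 0 0 0 75 -45 1;0 0 0 0 80 -75 1;0 0 0 0 80 -110 1;0 0 0 0 80 -145 1;0 0 0 0 80 -180 1"
}}

```text
clock: 16.7
tcp_pos: [0.5293, -0.2652, 0.2358]
tcp_rot: [[0.999, 0.036, -0.0], [0.036, -0.999, -0.001], [-0.0, 0.001, -1.0]]
force: [1.0, -0.8, -0.9]
opening: 0.0003
```

Request:
{"method": "servo_tool", "body": {
  "rows": "0 0 0 -5 0 -20 1;0 0 0 -20 0 -35 1;0 0 0 -35 0 -45 1;0 0 0 -50 0 -50 1;0 0 0 -60 0 -50 1;0 0 0 -60 0 -50 1;0 0 0 -60 0 -50 1"
}}

```text
clock: 17.28
tcp_pos: [0.4701, -0.266, 0.2837]
tcp_rot: [[0.999, 0.037, 0.001], [0.037, -0.999, 0.0], [0.001, -0.0, -1.0]]
force: [1.5, 0.4, 1.2]
opening: 0.0005
```

```bash
python3 br.py 15; python3 look.py scene c15; python3 meas.py c15; python3 -c "
from h import *
big('scene15',170,250,140,330,4)
for t in ['sauce_bottle','flour_shaker','turner']: print(t,[np.round(r['point'],4) for r in find_in(t,'scene')[:1]])"
```

```text
17.2833 [ 0.4701 -0.266   0.2837] [1.5396 0.4215 1.1767]
scene bread 1287 [ 0.5105 -0.1665  0.0571] [0.5555 0.0929 0.0851]
tab [0.5746 0.1093 0.1002] [0.6063 0.122  0.1104]
plate [0.4868 0.0707 0.0801] [0.5586 0.1013 0.0966]
side bread 247 [ 0.5039 -0.1712  0.0624] [ 0.5475 -0.0578  0.0877]
tab [0.584 0.108 0.102] [0.6028 0.124  0.1134]
17.3833 [ 0.4708 -0.2654  0.2832] [ 0.7199  1.0053 -0.6945] 0.0004826885172972223
[[ 0.9993  0.0387 -0.0004]
 [ 0.0387 -0.9993  0.0001]
 [-0.0004 -0.0001 -1.    ]]
yellow 21 [0.6362 0.1186 0.0264] [0.0177 0.0107 0.0046] 273.4761904761905 229.0952380952381 226 231
red 26 [0.6343 0.1879 0.0263] [0.0222 0.0114 0.0054] 297.5 223.53846153846155 221 226
tab 41 [0.5739 0.1104 0.1009] [0.6048 0.1216 0.111 ] 265 271 192 201
plate 107 [0.4934 0.061  0.0802] [0.5652 0.101  0.096 ]
sauce_bottle [array([ 0.7586, -0.178 ,  0.0932])]
flour_shaker [array([0.3045, 0.464 , 0.0546])]
turner [array([ 0.2419, -0.2567, -0.0009])]
```

View pics/scene15_big.png

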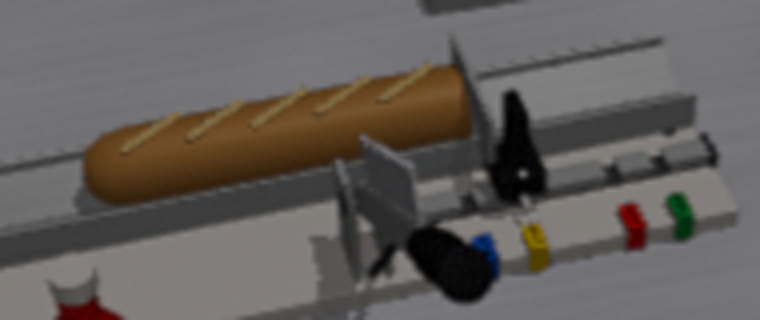

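View pics/side15.png

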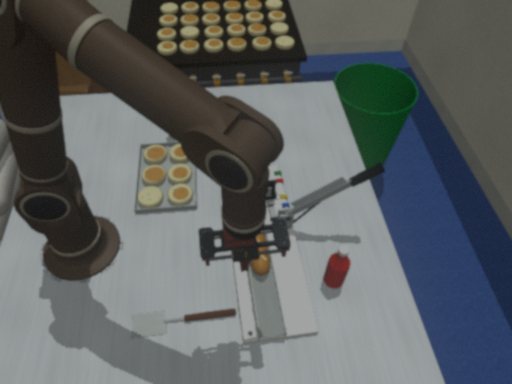

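```bash
python3 -c "
from h import *
s=manip.observe();print(s['clock'],max(abs(np.array(s['dq']))));print(order.close_job())"
```

```text
17.5833 0.004770522474677434
the job is handed in; nothing more can be done
None
```

The stop is in the notch at the yellow clip and the bread's cut end rests against it. I handed the job in at about 17.6 s; no verdict was reported.

- **Stop:** I pushed the tab towards the knife until it clicked in. The pointer was within about 0.5 mm of the yellow clip's centre line in the wrist camera, and the push force fell to nothing. Later scene-camera views showed the tab in the same place while the bread was being pushed and after I backed off. At roughly 2 mm resolution, they are coarser than the 2.5 mm tolerance deserves.
- **Bread:** I pushed it by the tail with closed fingertips until it stalled against the stop plate. The force rose from about 2 to 7 N, below the roughly 10 N that would push the stop out of its notch. The last scene picture shows the cut end touching the plate, with the bread lying flat in the trough.
- **Everything else:** The sauce bottle, flour shaker and turner are within about 5 mm of their starting readings, which is detection noise. The knife looked untouched and I felt no unexpected forces. The arm finished raised and clear.

The side camera's view of the bread was mostly hidden by the arm, so the bread-to-stop check rests on the scene camera and the force readings.

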